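Shut the glazed display case on its last tile

ROBOT

A 6-joint arm with a two-finger parallel gripper is mounted at the origin on the work surface. World frame = base frame: x ahead of the robot, y to its left, z up, the work surface at z = 0. Lengths are in mm, angles in rad, forces in N, time in s.
With the tool pointing down it reaches from about 300 to 825 mm from the base axis. Payload 5.4 kg.
Tool frame: the origin (TCP) lies on the mounting face of the last link; the fingertips stand 190 mm ahead of it and the grasp point (between the pads) lies 171 mm ahead of it; z points along the fingers, y is the line along which they close (so a half turn about z gives the same grasp; the last joint's range is limited). The gripper opens to 92 mm and grips with 3 to 60 N. Pads are 20 mm wide; open, the fingers measure 128 mm over their backs; the gripper's body (75 mm by 189 mm) begins 69 mm behind the grasp point.
Start: joints at [0.964, 0.158, 1.597, -0, 1.386, -0.21], TCP at [222.228, 530.304, 404.701] pointing down, gripper open.
Joint ranges: [-2.91, 2.91], [-0.94, 2.29], [0.18, 2.7], [-1.29, 4.43], [0.17, 2.64], [-3, 3]. Speed limits (rad/s): [2.57, 2.57, 3.14, 3.14, 3.14, 3.14].

INTERFACE

Orientations are given as a rotation vector (axis times angle).
In Python, from workcell import ctrl gives the robot as it stands. The module is installed in compiled form; this text tells all that it offers. Calls block until the motion is done:
- ctrl.move_pose(position, orientation): joint-space move of the TCP to a pose.
- ctrl.move_linear(position, ori=None, velocity=150, force_limit=None): straight line of the TCP; ori=None keeps the orientation; velocity is the mean speed in mm/s. With force_limit (N) it stops when the force on the tool has changed by that much, and returns True; else False.
- ctrl.move_j(angles): joint-space move.
- ctrl.command_gripper(opening, f_grip=None): opening from 0.0 (shut) to 1.0 (fully open); f_grip is the grip in N (None keeps the last); returns when the fingers have stopped.
- ctrl.pause(seconds).
- ctrl.ik(position, orientation): joint angles nearest the present ones, or None.
- ctrl.state(): the state.
- ctrl.capture(name): name is "side" or "top"; returns a dict with "pixels" (384x512x3 uint8, red, green, blue), "z_map" (384x512 float32, mm along the optical axis (not along the pixel's ray), 0 where there is no reading), "fovy" (degrees; the focal length in pixels is half the picture's height over the tangent of half this angle, whatever the lens; pixels are square), "cx", "cy" (the principal point, pixels), "R" (3x3) and "t" (3): a world point X has camera coordinates R X + t. Camera axes: x right, y down, z forward; pixel columns grow to the right and rows downward; lengths in mm; the calibration is good to about 2 mm. A picture is of the moment at which its call begins.
A pose or a line that the arm cannot do raises ctrl.MotionError and nothing moves.
- ctrl.close_job(): hands the job in; it is judged then, once.
The state is a dict: "time_s": time; "joints": joint angles; "qd": joint speeds; "joint_torque": joint torques, N m; "ee_pos": TCP position; "tool_rot": TCP orientation; "wrist_force": force on the tool from outside, world axes, zero at the start; "ft_torque": the same for the moment, N m; "finger_gap": opening from 0.0 (shut) to 1.0 (fully open); "grip_force": force on a finger pad.
Only numpy, scipy, OpenCV 4.12 (cv2) and the standard library are available. Lean on these libraries where they do the work, as an engineer would, in place of code of your own. Each camera call takes 0.05 s, during which the arm holds its last target. There are 200 camera calls.

TASK

Lay the loose black relief tile flat into the empty pocket of the display case, then lower the heavy glazed door gently by its handle without letting it drop or slam, and press it shut until the spring latch has caught and holds it. Glass is easily cracked, so press no harder than you must, and leave the paint tub, the bottle and the brush where they are.

Things in the scene. Friction and masses are not known exactly. Their poses are not given: they have to be found in the camera images.
- case: Aluminium display case, fixed, lying on its back: 260 (its x) by 340 (its y) by 60 mm high, walls 12 mm. Dark blue inner board, top 24 mm above the desk, with two black tiles fixed in it, 12 mm higher. Origin: centre of its underside; z up, x points from the latch (front) wall to the hinge wall. The latch wall is on the robot's right, the open door stands on the left.
- pocket (a point): Centre of the pale cork floor of the empty pocket in the inner board, between the two fixed tiles (45 mm clear to each side of the laid tile). Pocket 96 mm along the case's x, 66 mm along its y, 6 mm deep, its floor 18 mm above the desk. Axes as the case.
- hinge (a point): Midpoint of the door's hinge line, on top of the hinge wall, 60 mm above the desk. Axes as the case; the door turns about y.
- door (a joint): Angle (rad) of the glazed door, 262 x 340 x 18 mm, 1.0 to 1.4 kg: 0 = flat on the case, grows as it opens; stands open at 1.58 to 1.69 at first. The stiff hinge (0.25 N m) holds it near upright; below about 1.4 it falls unless held. Latched and let go it reads below 0.056; not latched it rests on seal or bolt at about 0.07.
- seal (a point): Middle of the top of the black rubber bulb seal on the latch wall's rim, 18 mm proud; it yields straight down and pushes back with 10.5 N (first touch) to 11.4 N (flat), enough to carry the unlatched door.
- striker (a point): Middle of the steel striker bar under the door's front rail (22 mm below the door's underside when shut). To latch, press the handle down with 4 to 13 N (over 17 N cracks the glass): it slips under a sprung bolt inside the latch wall, then 2 mm on meets a hard stop. The latch hangs in slotted holes, set differently each time: the stop comes at a door angle between 0 and 0.045 rad, so feel for it.
- handle (a point): Middle of the door's handle: black round bar 12 mm thick, 98 mm clear between its posts, parallel to the hinge, axis 45 mm off the door's outer face, 20 mm in from its front edge. In the shut door it is 242 mm from the hinge line towards the latch wall and 63 mm above it. It can be pinched from above, fingers closing across it, at every door angle. Axes turn with the door; y along the bar.
- tile: Loose black relief tile with a gilded flower, 90 (its x) by 60 (its y) by 18 mm, 0.11 to 0.22 kg; the flower rises 4 mm more. Origin: centre of its underside, z up. It goes into the pocket with its length along the case's x, either way round.
- tub: White paint tub with red lid, 72 mm across, 62 mm high, standing near; leave alone. Origin: centre of its underside.
- bottle: Orange paint bottle with black cap, 48 mm across, 115 mm high, standing near; leave alone. Origin: centre of its underside.
- brush: Paint brush, 210 mm long, lying near; leave alone. Origin: under its middle, x along it.
Mind the look-alikes: they are no part of the job. Of the things that look like the tile, the smallest one is meant.

How it is judged:
By the outcome, as a careful person would: the job done as asked, in the order asked, and still so for the second after the job is handed in, with the robot touching nothing.
It also fails if it takes over 67 s, if anything falls off the work surface, if the arm or the gripper's body presses on something with over 40 N, if the wrist force passes 120 N, or if a joint passes its speed limit or range.

## Working session

There is one attempt and no reset: what is moved stays moved. The work goes in short steps, each a Python script; the robot and the scene stay as the last script left them, time stands still between calls to the robot, and variables do not carry over. Pictures are saved under pics/ and viewed, at most 10 in all, crops included, and the job is handed in when it is done.

```bash
mkdir -p pics; cat > h.py <<'E'
import numpy as np, cv2
from workcell import ctrl
def cap(n,fn=None):
    c=ctrl.capture(n)
    if fn: cv2.imwrite('pics/'+fn,cv2.cvtColor(c['pixels'],cv2.COLOR_RGB2BGR))
    return c
def foc(c): return 192/np.tan(np.radians(c['fovy'])/2)
def cloud(c):
    f=foc(c);v,u=np.mgrid[0:384,0:512];z=c['z_map'].astype(float)
    P=np.stack([(u-c['cx'])/f*z,(v-c['cy'])/f*z,z],-1)
    return (P-c['t'])@np.array(c['R'])
def onplane(c,uv,h):
    f=foc(c);uv=np.atleast_2d(uv).astype(float);R=np.array(c['R'])
    d=np.c_[(uv[:,0]-c['cx'])/f,(uv[:,1]-c['cy'])/f,np.ones(len(uv))]@R
    o=-R.T@np.array(c['t'])
    return o+d*((h-o[2])/d[:,2])[:,None]
E
python3 - <<'E'
from h import *
import pickle
for n in('top','side'):
    c=cap(n,n+'0.png');pickle.dump(c,open(n+'.pkl','wb'))
    R=np.array(c['R']);print(n,c['fovy'],c['cx'],c['cy'],-R.T@c['t'],R.round(2).tolist(),(c['z_map']>0).mean())
print(ctrl.state())
E
```

```text
top 56.885758275249 259.6596766777671 190.78804082627033 [ 408.81576073 -135.64979566 1181.21251684] [[-0.0, -1.0, -0.02], [-1.0, 0.0, -0.07], [0.07, 0.02, -1.0]] 0.9961293538411459
side 51.61585431480079 254.5080037170819 192.0633994960043 [-220.39371655 -880.66233783  731.79944005] [[0.74, -0.67, -0.01], [-0.36, -0.38, -0.85], [0.57, 0.64, -0.52]] 0.9957275390625
{'time_s': 0.1, 'joints': array([ 9.63878559e-01,  1.59007251e-01,  1.59808646e+00, -4.70880656e-07,
        1.38620068e+00, -2.10089232e-01]), 'qd': array([-0.00096495, -0.00092402, -0.00297645,  0.00225446,  0.00020258,
        0.00039953]), 'joint_torque': array([-2.37246768e-04, -3.86501241e+01, -3.22961032e+01,  7.03052455e-02,
        3.39133234e-02, -7.23798826e-05]), 'ee_pos': array([222.10630763, 530.10676641, 403.8151181 ]), 'tool_rot': array([-6.19121420e-01, -3.07929258e+00,  2.45288870e-03]), 'wrist_force': array([ 0.05684686,  0.44147318, -0.05589459]), 'ft_torque': array([ 0.01617079,  0.02606202, -0.02629125]), 'grip_force': 0.0, 'finger_gap': 1.000525536138216}
```

View pics/top0.png

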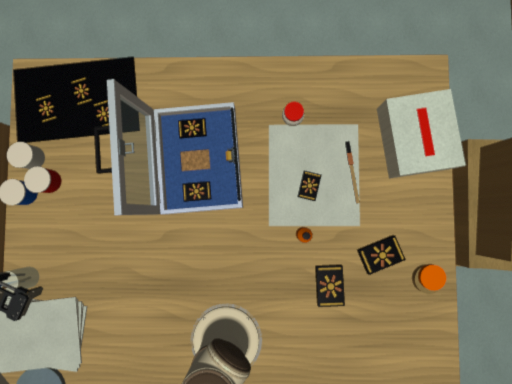

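View pics/side0.png

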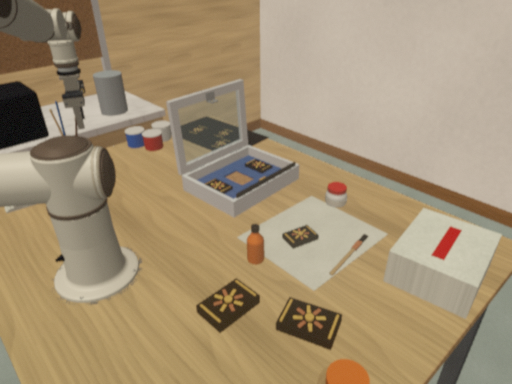

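The top view shows the loose tile on the paper at (309,185), the case at about (200,160) with cork at (195,160), and the open door on the left with its handle at (103,150). The two larger tiles at (330,285) and (381,254) are decoys. In the side view the tile is at (300,236) and the cork at (238,179).

```bash
python3 - <<'E'
from h import *
import pickle
def rect(m,c,h,name):
    cs=max(cv2.findContours(m.astype(np.uint8),cv2.RETR_EXTERNAL,cv2.CHAIN_APPROX_NONE)[0],key=cv2.contourArea)
    p=onplane(c,cs[:,0,:],h)[:,:2].astype(np.float32)
    print(name,h,cv2.minAreaRect(p))
def box(m,u0,u1,v0,v1):
    o=np.zeros_like(m);o[v0:v1,u0:u1]=m[v0:v1,u0:u1];return o
for n,B in(('top',dict(tile=(290,330,165,205),cork=(175,215,145,175),case=(157,250,95,220))),('side',dict(tile=(275,325,220,255),cork=(215,265,165,195)))):
    c=pickle.load(open(n+'.pkl','rb'));p=c['pixels'].astype(int);r,g,b=p[...,0],p[...,1],p[...,2]
    bright=p.max(-1)
    t=box((bright<110)|((r-b)>40),*B['tile'])
    rect(t,c,18 if n=='top' else 9,n+' tile')
    k=box((r-b>25)&(bright>90),*B['cork']);rect(k,c,18,n+' cork')
    if n=='top':
        blue=box((b-r>40),*B['case']);blue=cv2.morphologyEx(blue.astype(np.uint8),cv2.MORPH_CLOSE,np.ones((9,9)));rect(blue,c,24,'blue')
        P=cloud(c);w=P[...,2]
        m=(w>45)&(w<75);m=box(m,150,250,90,225);rect(m,c,60,'case rim')
        # tile via depth
        m=box((w>9)&(w<30),*B['tile']);rect(m,c,18,'tile depth');
        q=P[box(m,*B['tile'])];print('tile c',q.mean(0),q[:,2].max())
        # handle: dark in left region
        h=box((w>230),92,112,110,180)&(P[...,1]>0)
        q=P[h];print('handle pts',len(q),q.min(0),q.max(0),q.mean(0))
        d=box(w>70,100,158,75,220);q=P[d];print('door',len(q),q.min(0),q.max(0))
        for v in (90,120,150,180,200): print(v,[(u,*P[v,u].round().astype(int)) for u in range(94,164,3)])
    im=cv2.cvtColor(c['pixels'],cv2.COLOR_RGB2BGR)
    if n=='top': cv2.imwrite('pics/topz.png',cv2.resize(im[70:230,80:340],None,fx=3,fy=3,interpolation=cv2.INTER_CUBIC))
E
```

```text
top tile 18 ((504.1982421875, -273.27557373046875), (60.656097412109375, 89.24075317382812), 76.32467651367188)
top cork 18 ((590.9097290039062, 104.3682861328125), (63.76058578491211, 92.98685455322266), 4.916916370391846)
blue 24 ((591.8790893554688, 90.43489837646484), (313.39227294921875, 232.84634399414062), 4.692621231079102)
case rim 60 ((592.285400390625, 92.10305786132812), (340.5650329589844, 267.5987548828125), 4.686011791229248)
tile depth 18 ((505.0276794433594, -273.0746154785156), (60.33226013183594, 90.44178771972656), 76.14735412597656)
tile c [ 504.87284125 -273.10954628   18.32095958] 26.002771314529326
handle pts 453 [514.23026906 248.66119277 292.81559446] [669.90951746 304.1133103  326.617648  ] [585.17071589 279.9119244  307.17722912]
door 5608 [ 408.81576073 -135.64979566   70.13384132] [ 751.13355858  291.34401766 1181.21251684]
90 [(94, np.int64(835), np.int64(456), np.int64(7)), (97, np.int64(835), np.int64(445), np.int64(7)), (100, np.int64(836), np.int64(436), np.int64(4)), (103, np.int64(834), np.int64(424), np.int64(7)), (106, np.int64(834), np.int64(41
[... 5459 characters left out ...]
4(217)), (139, np.int64(450), np.int64(224), np.int64(195)), (142, np.int64(451), np.int64(223), np.int64(174)), (145, np.int64(452), np.int64(219), np.int64(159)), (148, np.int64(453), np.int64(218), np.int64(136)), (151, np.int64(453), np.int64(217), np.int64(112)), (154, np.int64(454), np.int64(215), np.int64(90)), (157, np.int64(455), np.int64(209), np.int64(79)), (160, np.int64(456), np.int64(206), np.int64(59)), (163, np.int64(456), np.int64(196), np.int64(60))]
side tile 9 ((504.8392333984375, -273.7674255371094), (69.75743865966797, 96.68421173095703), 76.75076293945312)
side cork 18 ((591.5048217773438, 107.81903076171875), (58.86347198486328, 89.99981689453125), 2.9495205879211426)
```

View pics/topz.png

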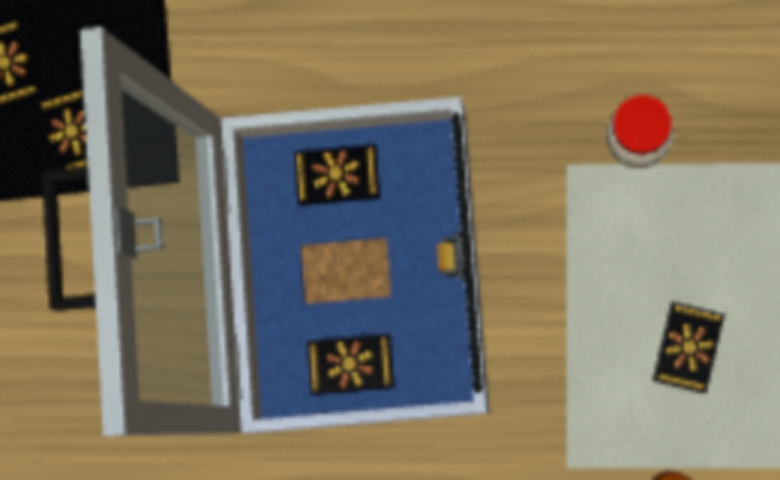

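```bash
cat >> h.py <<'E'
from scipy.spatial.transform import Rotation as Ro
def down(phi_deg):
    p=np.radians(phi_deg);y=np.array([np.cos(p),np.sin(p),0]);z=np.array([0,0,-1.])
    return Ro.from_matrix(np.c_[np.cross(y,z),y,z]).as_rotvec()
YAW=4.7  # case -y axis vs world x, deg
EX=np.array([-np.sin(np.radians(YAW)),np.cos(np.radians(YAW)),0]); EY=-np.array([np.cos(np.radians(YAW)),np.sin(np.radians(YAW)),0])
E
python3 - <<'E'
from h import *
import pickle
c=pickle.load(open('top.pkl','rb'));P=cloud(c).reshape(-1,3);px=c['pixels'].reshape(-1,3).astype(int)
O=np.array([590,104,0]);L=np.c_[(P-O)@EX,(P-O)@EY,P[:,2]]
s=(L[:,2]>270)&(L[:,2]<330)&(L[:,0]>170)&(L[:,0]<230)&(abs(L[:,1])<60)&(px.max(1)<90)
q=L[s];print(len(q),q[np.argsort(q[:,1])][::6].round(1).tolist(),np.median(q,0))
# door inner face rails at |y|>145
s=(L[:,2]>80)&(L[:,2]<310)&(L[:,0]>90)&(L[:,0]<150)&(abs(L[:,1]+0)>145)&(abs(L[:,1])<175)
q=L[s];k=np.polyfit(q[:,2],q[:,0],1);print('slope',k,len(q),(q[:,0]-np.polyval(k,q[:,2])).std())
s=(L[:,2]>50)&(L[:,2]<68)&(abs(L[:,0])<200)&(abs(L[:,1])<200);q=L[s];print('rim',np.percentile(q,[1,99],axis=0).round(1).tolist(), np.median(q[:,2]))
for nm,p,phis in(('pick hi',[504.6,-273.2,300],(76.3,256.3)),('pick',[504.6,-273.2,197],(76.3,256.3)),('place',[589.6,103.8,215],(4.7,184.7,)),('place hi',[589.6,103.8,330],(4.7,184.7)),('over',[585,297,570],(94.7,-85.3)),('handle',[585,297,470],(94.7,-85.3)),('retr',[200,300,400],(67,)),('startup',[222,530,580],(67,))):
    for ph in phis: r=ctrl.ik(p,down(ph));print(nm,ph,None if r is None else np.round(r,2))
E
```

```text
272 [[181.0, -59.4, 301.0], [176.2, -57.7, 305.8], [187.0, -56.4, 304.8], [171.0, -54.6, 306.3], [179.8, -53.3, 304.0], [181.8, -51.9, 300.0], [176.0, -51.0, 301.6], [191.7, -49.9, 301.2], [189.4, -47.2, 300.9], [190.6, -44.0, 303.9], [190.8, -41.4, 303.9], [194.6, -37.1, 301.7], [196.9, -34.5, 302.7], [191.9, -31.5, 302.6], [187.6, -27.4, 296.1], [188.0, -23.8, 301.1], [191.0, -21.6, 300.3], [189.8, -18.3, 303.1], [193.6, -15.5, 306.1], [192.0, -11.6, 299.4], [195.4, -8.6, 303.2], [189.4, -6.1, 300.1], [194.8, -3.0, 305.1], [190.2, -0.2, 304.3], [196.4, 4.0, 302.5], [187.4, 7.0, 300.3], [187.2, 9.7, 301.1], [188.7, 12.6, 303.4], [192.3, 17.1, 301.8], [192.1, 19.8, 302.5], [187.6, 22.6, 301.7], [187.3, 25.3, 302.5], [191.6, 27.8, 304.5], [188.6, 31.8, 295.1], [186.1, 35.4, 300.7], [190.4, 37.9, 302.9], [187.6, 40.8, 303.7], [195.8, 45.1, 303.0], [193.8, 47.7, 302.1], [192.3, 50.8, 305.6], [175.8, 51.9, 302.8], [184.9, 53.9, 305.3], [172.2, 55.1, 305.7], [182.4, 56.7, 305.6], [187.3, 58.3, 300.9], [182.7, 59.2, 305.4]] [189.45599348  -0.866795   302.8453366 ]
slope [6.02363285e-02 1.12366066e+02] 625 2.0194749698134244
rim [[-144.8, -170.9, 50.7], [116.2, 168.3, 67.2]] 60.07973661493225
pick hi 76.3 [-0.71  0.26  1.7   0.    1.19 -2.04]
pick hi 256.3 [-0.71  0.26  1.7  -0.    1.19  1.1 ]
pick 76.3 [-0.71  0.41  1.74  0.    0.99 -2.04]
pick 256.3 [-0.71  0.41  1.74 -0.    0.99  1.1 ]
place 4.7 [-0.03  0.43  1.66 -0.    1.05 -0.11]
place 184.7 None
place hi 4.7 [-0.03  0.28  1.6  -0.    1.26 -0.11]
place hi 184.7 None
over 94.7 [ 0.29  0.33  1.07  0.    1.74 -1.37]
over -85.3 [ 0.29  0.33  1.07 -0.    1.74  1.77]
handle 94.7 [ 0.29  0.34  1.26  0.    1.55 -1.37]
handle -85.3 [ 0.29  0.34  1.26 -0.    1.55  1.77]
retr 67 [ 0.64 -0.45  2.15 -0.    1.44 -0.53]
startup 67 [ 0.96  0.11  1.31 -0.    1.72 -0.21]
```

```bash
python3 - <<'E'
from h import *
ctrl.move_linear([222.2,530.3,580],velocity=250)
o=down(76.3)
ctrl.move_pose([504.6,-273.2,520],o)
ctrl.move_linear([504.6,-273.2,260],velocity=250)
ctrl.move_linear([504.6,-273.2,198.2],velocity=80)
s=ctrl.state();print(s['ee_pos'],s['wrist_force'])
ctrl.command_gripper(0.0,25)
s=ctrl.state();print(s['finger_gap']*92,s['grip_force'],s['time_s'],s['ee_pos'])
ctrl.move_linear([504.6,-273.2,360],velocity=200)
ctrl.move_pose([589.6,103.8,360],down(4.7))
s=ctrl.state();print(s['finger_gap']*92,s['grip_force'],s['time_s'],s['ee_pos'],s['wrist_force'])
ctrl.pause(.2)
c=cap('side','side1.png');c=cap('top','top1.png')
E
python3 -c "
import cv2,numpy as np
a=cv2.imread('pics/side1.png')[80:260,150:340];b=cv2.imread('pics/top1.png')[80:260,100:290]
cv2.imwrite('pics/m1.png',cv2.resize(np.hstack([a,b]),None,fx=2.1,fy=2.1))"
```

```text
[ 504.86847376 -273.40524615  198.67378147] [ 0.35985384  0.21984365 -0.59851637]
59.96831739909764 25.000231862068176 6.65 [ 504.65919155 -273.3164079   198.41603117]
59.56347873192752 24.99974638223648 9.2917 [589.62438186 103.26867891 359.58450856] [-0.04759319 -0.26507214 -1.98543461]
```

View pics/m1.png

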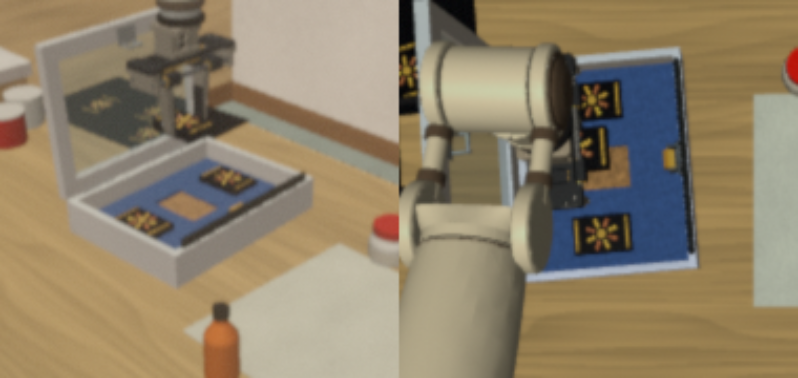

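The side view (left half) shows the tile held level above the pocket at about (195,122). The top view shows its right end at about (593,148) in the crop. Now lowering it, feeling for contact.

```bash
python3 - <<'E'
from h import *
ctrl.move_linear([589.6,103.8,240],velocity=150)
r=ctrl.move_linear([589.6,103.8,214],velocity=25,force_limit=4)
s=ctrl.state();print(r,s['finger_gap']*92,s['time_s'],s['ee_pos'],s['wrist_force'],s['ft_torque'])
E
```

```text
True 59.56013703423666 11.4083 [589.4512914  103.8041356  216.38810596] [-0.09501878 -0.19302654  3.43546838] [-0.0875126   0.10684331 -0.01227233]
```

Contact came at 216.4, exactly the pocket floor (198.4 + 18). Releasing, lifting and checking.

```bash
python3 - <<'E'
from h import *
ctrl.command_gripper(0.85)
ctrl.move_linear([589.6,103.8,330],velocity=200)
ctrl.move_linear([560,60,570],velocity=300)
c=cap('top','top2.png');s=cap('side','side2.png')
P=cloud(c);L=np.c_[((P-[590,104,0])@EX).ravel(),((P-[590,104,0])@EY).ravel(),P[...,2].ravel()]
m=(abs(L[:,0])<60)&(abs(L[:,1])<36)&(L[:,2]<60)
q=L[m&(L[:,2]>30)];print(np.percentile(q,[2,50,98],axis=0).round(1).tolist(),len(q),m.sum())
k=np.polyfit(q[:,0],q[:,2],1);k2=np.polyfit(q[:,1],q[:,2],1);print(k,k2,ctrl.state()['time_s'],ctrl.state()['wrist_force'])
import cv2
a=cv2.imread('pics/side2.png')[130:230,160:310]
cv2.imwrite('pics/m2.png',cv2.resize(a,None,fx=4,fy=4))
E
```

```text
[[-42.2, -31.7, 32.0], [-9.7, -4.0, 36.7], [25.6, 27.0, 42.0]] 381 561
[2.89407888e-03 3.67793695e+01] [7.75958595e-03 3.67760573e+01] 13.6583 [ 0.09214041  0.1688203  -0.29591141]
```

View pics/m2.png

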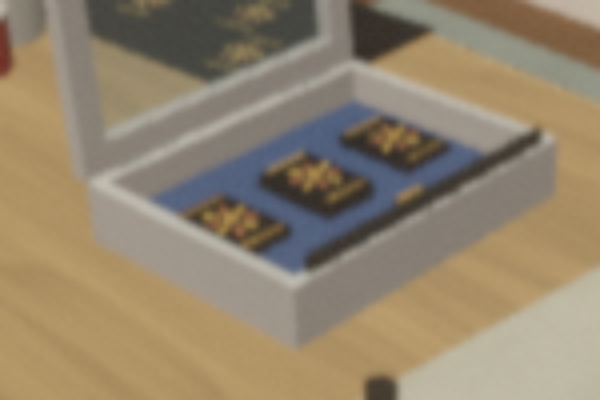

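The tile lies flat in the pocket between the fixed tiles, with its top at about 36 mm and no tilt (at about (315,180) in the crop). Next, the handle.

```bash
cat >> h.py <<'E'
HX,HZ=116.,60.;RR=np.hypot(242,63);A0=np.arctan2(63,242)
OH=down(94.7)
def W(lx,z): return np.array([590,104,0])+EX*lx+[0,0,z+171]
def arc(th,dx=0,dz=0):
    return W(HX-RR*np.cos(th+A0)+dx, HZ+RR*np.sin(th+A0)+dz)
def loc(s):
    p=s['ee_pos'];return np.array([(p-[590,104,0])@EX,p[2]-171])
def rep(s):
    f=s['wrist_force'];l=loc(s);print('t%.1f'%s['time_s'],'loc',l.round(1),'Fx,Fy,Fz',np.round([f@EX,f@EY,f[2]],1),'gap%.1f'%(s['finger_gap']*92),'th_x %.3f th_z %.3f'%(np.arccos(np.clip((HX-l[0])/RR,-1,1))-A0,np.arctan2(l[1]-HZ,HX-l[0])-A0),flush=True)
E
python3 - <<'E'
from h import *
ctrl.command_gripper(0.35)
ctrl.move_pose(W(191.5,399),OH)
ctrl.move_linear(W(191.5,335),velocity=200)
r=ctrl.move_linear(W(191.5,298),velocity=60,force_limit=5)
s=ctrl.state();print(r);rep(s)
ctrl.command_gripper(0.0,20)
ctrl.pause(.1);s=ctrl.state();rep(s)
E
```

```text
False
t16.8 loc [191.5 298.2] Fx,Fy,Fz [-0.4  1.4 -0. ] gap32.2 th_x 1.623 th_z 1.623
t17.3 loc [191.8 298.6] Fx,Fy,Fz [ 2.7 -0.1  2.2] gap11.5 th_x 1.624 th_z 1.624
```

```bash
python3 - <<'E'
from h import *
dr=0
for th in np.arange(1.5,0.95,-0.1):
    a=th+A0; u=np.array([-np.cos(a),np.sin(a)])
    r=ctrl.move_linear(arc(th,dr*u[0],dr*u[1]),velocity=60,force_limit=20)
    s=ctrl.state();rep(s);f=s['wrist_force'];Fr=f@EX*u[0]+f[2]*u[1];print('  Fr %.1f Ft %.1f'%(Fr,-(f@EX*u[1]-f[2]*u[0])))
    if r: break
E
```

```text
t18.0 loc [161.1 305.8] Fx,Fy,Fz [ 0.2 -1.   2.5] gap11.2 th_x 1.498 th_z 1.498
  Fr 2.5 Ft 0.2
t18.6 loc [136.3 309.1] Fx,Fy,Fz [-1.  -2.4  1.6] gap11.4 th_x 1.397 th_z 1.397
  Fr 1.5 Ft 1.2
t19.1 loc [111.4 309.9] Fx,Fy,Fz [-2.6 -1.9  0.4] gap11.0 th_x 1.298 th_z 1.298
  Fr 0.5 Ft 2.6
t19.7 loc [ 86.4 308. ] Fx,Fy,Fz [-2.9 -1.5 -0.7] gap11.0 th_x 1.198 th_z 1.197
  Fr -0.4 Ft 3.0
t20.3 loc [ 61.8 303.8] Fx,Fy,Fz [-2.7  0.9 -2.2] gap11.3 th_x 1.098 th_z 1.097
  Fr -1.5 Ft 3.1
t20.8 loc [ 37.7 297.3] Fx,Fy,Fz [-2.6  1.9 -2. ] gap11.1 th_x 0.998 th_z 0.997
  Fr -1.1 Ft 3.1
```

```bash
python3 - <<'E'
from h import *
for th in (.9,.8,.7,.6,.5,.4,.3,.2,.12):
    a=th+A0; u=np.array([-np.cos(a),np.sin(a)])
    r=ctrl.move_linear(arc(th),velocity=55,force_limit=15)
    s=ctrl.state();rep(s);f=s['wrist_force'];print('  Fr %.1f Ft %.1f'%(f@EX*u[0]+f[2]*u[1],-(f@EX*u[1]-f[2]*u[0])))
    if r or abs(f@EX)>15: break
E
```

```text
t21.4 loc [ 14.5 288.3] Fx,Fy,Fz [-3.3  2.4 -2.3] gap11.2 th_x 0.898 th_z 0.898
  Fr -0.7 Ft 3.9
t22.0 loc [ -7.8 277.1] Fx,Fy,Fz [-3.   2.  -2.7] gap11.4 th_x 0.798 th_z 0.798
  Fr -0.9 Ft 4.0
t22.6 loc [-28.9 263.7] Fx,Fy,Fz [-3.2  1.4 -3.8] gap11.4 th_x 0.698 th_z 0.698
  Fr -1.3 Ft 4.8
t23.3 loc [-48.5 248.3] Fx,Fy,Fz [-3.8  0.9 -4.3] gap11.1 th_x 0.598 th_z 0.598
  Fr -0.8 Ft 5.7
t23.9 loc [-66.4 230.9] Fx,Fy,Fz [-3.  -1.6 -4.4] gap11.2 th_x 0.499 th_z 0.498
  Fr -0.8 Ft 5.3
t24.5 loc [-82.6 212. ] Fx,Fy,Fz [-3.2 -1.  -4.5] gap11.2 th_x 0.398 th_z 0.398
  Fr -0.2 Ft 5.5
t25.1 loc [-96.8 191.4] Fx,Fy,Fz [-3.2 -0.7 -4.9] gap11.3 th_x 0.299 th_z 0.298
  Fr 0.2 Ft 5.9
t25.7 loc [-108.9  169.3] Fx,Fy,Fz [-3.7 -1.3 -5.3] gap11.5 th_x 0.198 th_z 0.198
  Fr 1.0 Ft 6.4
t26.2 loc [-117.   150.7] Fx,Fy,Fz [-3.6 -1.1 -4.5] gap11.0 th_x 0.117 th_z 0.116
  Fr 1.7 Ft 5.5
```

```bash
python3 - <<'E'
from h import *
ctrl.move_linear(arc(.085),velocity=20,force_limit=12);rep(ctrl.state())
th=.085;log=[]
while th>-0.03:
    th-=.002
    ctrl.move_linear(arc(th),velocity=8,force_limit=8)
    s=ctrl.state();f=s['wrist_force'];l=loc(s)
    log.append((round(th,3),round(np.arctan2(l[1]-HZ,HX-l[0])-A0,4),*np.round([f@EX,f[2]],1)))
    if f[2]>9: break
for x in log: print(*x)
rep(s)
E
```

```text
t26.8 loc [-119.9  143.1] Fx,Fy,Fz [-4.9 -0.8 -4.2] gap11.0 th_x 0.084 th_z 0.084
0.083 0.0831 -3.9 -2.4
0.081 0.0815 -3.5 -1.4
0.079 0.0791 -3.5 -1.8
0.077 0.0767 -2.4 -1.0
0.075 0.0747 -4.6 -1.7
0.073 0.0725 -4.8 -1.3
0.071 0.0708 -3.8 -1.4
0.069 0.0689 -4.3 -2.2
0.067 0.0669 -3.6 -1.5
0.065 0.0648 -4.7 -1.5
0.063 0.0627 -2.8 -2.1
0.061 0.0608 -5.0 -2.2
0.059 0.0602 -2.8 0.7
0.057 0.0597 -2.2 5.5
0.055 0.059 -1.6 7.5
0.053 0.0574 -1.5 7.4
0.051 0.0558 -1.2 9.1
t31.1 loc [-122.2  136.4] Fx,Fy,Fz [-1.2  6.   9.1] gap11.3 th_x 0.055 th_z 0.056
```

```bash
python3 - <<'E'
from h import *
th=.051
while th>-0.03:
    th-=.001
    ctrl.move_linear(arc(th),velocity=5,force_limit=5)
    s=ctrl.state();f=s['wrist_force'];l=loc(s)
    print(round(th,3),round(np.arctan2(l[1]-HZ,HX-l[0])-A0,4),*np.round([f@EX,f@EY,f[2]],1))
    if f[2]>12.3: break
rep(s)
E
```

```text
0.05 0.055 -0.8 5.9 9.0
0.049 0.054 -0.9 6.1 8.3
0.048 0.0529 -1.4 5.6 7.7
0.047 0.0518 -1.9 5.8 7.2
0.046 0.0506 -1.1 4.8 7.9
0.045 0.0495 0.2 5.0 7.9
0.044 0.0485 -0.7 5.7 7.4
0.043 0.0472 -1.1 5.3 7.6
0.042 0.0463 -0.9 5.6 7.9
0.041 0.0451 -1.8 4.9 7.7
0.04 0.0441 -1.0 5.0 7.4
0.039 0.0432 -2.0 4.5 7.6
0.038 0.0422 -1.5 5.1 7.5
0.037 0.0413 -2.0 5.5 6.9
0.036 0.0402 -0.9 4.5 7.8
0.035 0.0391 -1.5 5.8 7.1
0.034 0.0382 -1.2 5.8 8.0
0.033 0.0372 -0.6 4.6 7.2
0.032 0.0362 -1.2 5.6 8.1
0.031 0.0353 -1.2 5.6 7.7
0.03 0.0342 -1.2 4.5 7.6
0.029 0.0331 -1.0 4.6 7.0
0.028 0.0319 -1.4 5.1 7.6
0.027 0.0308 -1.0 4.8 7.0
0.026 0.0297 -1.3 4.5 6.6
0.025 0.0286 -0.8 4.8 7.4
0.024 0.0276 -1.4 4.7 6.6
0.023 0.0265 -1.1 5.3 6.7
0.022 0.0253 -1.7 3.7 7.0
0.021 0.0241 -1.7 4.9 6.3
0.02 0.0231 -1.9 3.6 5.7
0.019 0.0216 -1.7 4.5 5.7
0.018 0.021 -1.9 4.2 5.8
0.017 0.0205 -1.9 5.1 6.7
0.016 0.0196 -1.4 4.5 7.2
0.015 0.0187 -2.1 4.4 7.2
0.014 0.0177 -2.0 4.7 8.1
0.013 0.0166 -1.0 5.1 7.0
0.012 0.0157 -1.5 4.6 5.9
0.011 0.0147 -2.1 4.2 6.1
0.01 0.0137 -2.1 4.3 7.4
0.009 0.0126 -1.6 5.3 8.0
0.008 0.0117 -1.8 5.3 6.8
0.007 0.0115 -1.1 4.6 7.9
0.006 0.0112 -0.9 5.8 9.3
0.005 0.0109 -1.1 6.7 10.8
0.004 0.0107 -0.8 7.2 11.1
0.003 0.0104 0.3 7.1 11.2
0.002 0.0102 -0.2 7.7 13.4
t43.3 loc [-125.5  125.5] Fx,Fy,Fz [-0.2  7.7 13.4] gap11.1 th_x 0.007 th_z 0.010
```

Force rose stiffly at about 0.011 rad, which looks like the hard stop. I'll unload, let go and measure the door angle.

```bash
python3 - <<'E'
from h import *
ctrl.move_linear(arc(.02),velocity=30);rep(ctrl.state())
ctrl.command_gripper(0.35)
p=ctrl.state()['ee_pos'].copy();p[2]+=60
ctrl.move_linear(p,velocity=200)
import pickle
c=cap('side','side3.png');d=cap('top','top3.png');rep(ctrl.state())
for n,c in(('side',c),('top',d)):
    P=cloud(c).reshape(-1,3);L=np.c_[(P-[590,104,0])@EX,(P-[590,104,0])@EY,P[:,2]]
    # frame side rails, top face (z ~78 + slope)
    for lo,hi in((-172,-150),(150,172)):
        m=(L[:,1]>lo)&(L[:,1]<hi)&(L[:,0]>-140)&(L[:,0]<110)&(L[:,2]>68)&(L[:,2]<105)
        q=L[m]
        if len(q)>50: k=np.polyfit(q[:,0],q[:,2],1);print(n,lo,len(q),'th',-k[0],'z at hinge',np.polyval(k,116),'front',np.polyval(k,-140))
import cv2
cv2.imwrite('pics/m3.png',cv2.resize(cv2.imread('pics/side3.png')[110:240,150:330],None,fx=4,fy=4))
E
```

```text
t43.6 loc [-124.7  128.1] Fx,Fy,Fz [-1.2  3.3  4.3] gap11.4 th_x 0.020 th_z 0.021
t44.6 loc [-124.4  185.8] Fx,Fy,Fz [-0.9  0.6 -0.2] gap32.6 th_x 0.024 th_z 0.227
side -172 91 th 0.03490177857907904 z at hinge 76.47081557294689 front 85.40567088919113
side 150 275 th 0.028855346082644603 z at hinge 76.26770521731447 front 83.6546738144715
top -172 134 th 0.034575850683930556 z at hinge 78.34384366543449 front 87.19526144052072
top 150 163 th 0.04310748118450365 z at hinge 75.39373917323358 front 86.42925435646652
```

View pics/m3.png

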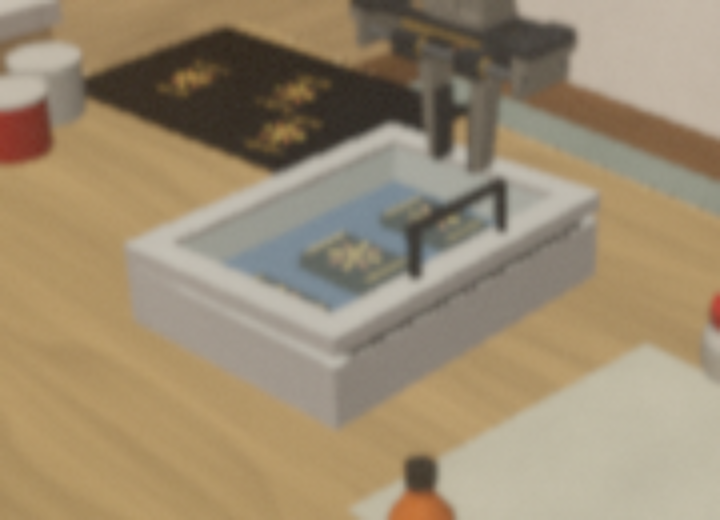

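The side view shows the door down on the case, handle bar from about (412,235) to (503,185) in the crop, with only a small gap at the front. Depth gives an angle of about 0.03, well under 0.07. One light touch on the bar will confirm it, then I retreat.

```bash
python3 - <<'E'
from h import *
ctrl.command_gripper(0.0)
r=ctrl.move_linear(W(-124.5,168),velocity=100,force_limit=3);
if not r: r=ctrl.move_linear(W(-124.5,148),velocity=12,force_limit=2.5)
s=ctrl.state();rep(s);b=loc(s)[1]-25;th=np.arcsin((b-HZ)/RR)-A0;print(r,'bar z',b,'theta',th)
ctrl.move_linear(W(-124.5,300),velocity=200);rep(ctrl.state())
if r and th<.05: ctrl.close_job();print('closed')
E
```

```text
t45.5 loc [-124.3  164.3] Fx,Fy,Fz [-0.   0.4 -0.2] gap0.5 th_x 0.026 th_z 0.155
True bar z 139.32518012264444 theta 0.06811578552137731
t46.4 loc [-124.4  298.4] Fx,Fy,Fz [-0.8  0.8 -1.1] gap0.4 th_x 0.024 th_z 0.527
```

That touch read no force, so it was a false trigger from motion noise. I'll repeat it slowly.

```bash
python3 - <<'E'
from h import *
ctrl.move_linear(W(-124.5,172),velocity=150);ctrl.pause(.3)
for z in np.arange(170,146,-1.):
    ctrl.move_linear(W(-124.5,z),velocity=15)
    s=ctrl.state();fz=s['wrist_force'][2]
    if fz>2.5: break
rep(s);b=loc(s)[1]-25;th=np.arcsin((b-HZ)/RR)-A0;print(fz,'bar z',b,'theta',th)
E
```

```text
t51.5 loc [-124.6  156.5] Fx,Fy,Fz [1.1 1.1 4.5] gap0.7 th_x 0.022 th_z 0.127
4.529690462423795 bar z 131.4598762294828 theta 0.035125974924977654
```

Contact at 0.035 rad agrees with the camera. An unlatched door would have met the fingers about 9 mm higher, so it is latched. Retreating and handing in.

```bash
python3 - <<'E'
from h import *
ctrl.move_linear(W(-124.5,300),velocity=150);ctrl.pause(.3);rep(ctrl.state())
print(ctrl.close_job())
E
```

```text
t52.9 loc [-124.5  299.4] Fx,Fy,Fz [-0.   0.3 -0.2] gap0.5 th_x 0.023 th_z 0.528
the job is handed in; nothing more can be done
None
```

The job is handed in at about 53 s: the tile lies flat in the pocket, and the door was lowered by its handle and pressed shut with at most 13.4 N by the wrist sensor (0.4 N over the 13 N guide, under the 17 N crack limit); let go, it rests at about 0.035 rad, so latched.

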